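Swing the stamping arm over the die ring and stamp it

TASK

Three parts wait on the round rubber seats of the little swing-arm stamp. With a fingertip against its side, gently push the arm round, without gripping it, until the plunger stands squarely over the die ring (the larger of the two plain rings) and stop it there; then press the plunger's knob down until its foot meets the ring, and let it spring back up. Do not stamp the other parts, leave all the parts and other things where they are, and leave the arm over the ring.

Things in the scene. Friction and masses are not known exactly. Their poses are not given: they have to be found in the camera images.
- swing_arm (a joint): angle (rad) of the steel arm about its upright pivot; range -1.15 to 1.15. 0: the arm points along the stand's -x, and positive is counter-clockwise seen from above. The arm is a level bar 24 mm wide, its underside 70 mm and its top 90 mm above the table (hub and end boss up to 95 mm, pivot screw head to 101 mm); it stays where it is left. A dry friction of about 0.35 N m resists: about 4 to 5 N at 75 mm from the pivot. It starts between two of the seats.
- plunger (a joint): travel (m) of the spring plunger at the arm's end, straight down: 0 is up, 0.022 the end stop. The spring needs about 3 N to start and 6 N at 12 mm. Its foot meets the die ring at about 0.012, the collar at 0.015, the nut at 0.008; on landing the foot gives (own spring: about 2 N to start, then 0.9 N a mm), so the push rises from about 6 N on meeting the ring to about 17 N at the end stop. Let go, it rises back to 0.
- pivot (a point): point on the upright pivot axis of the arm, 68 mm above the table. Hub 42 mm across.
- foot (a point): centre of the underside of the plunger's foot (a disc 28 mm across, 8 mm thick), 42 mm above the table when up. It is 130 mm from the pivot axis, and so marks where the arm points.
- knob_top (a point): centre of the flat top of the plunger's black round knob (36 mm across, 14 mm thick), straight above the foot, 132 mm above the table when up.
- stand: grey T-shaped base plate, 10 mm thick, fixed to the table; origin on the table under the pivot. Crosspiece 125 x 260 mm reaching along its -x. Three rubber seats, 64 mm across with their tops 12 mm above the table, lie 130 mm from the pivot at arm angles of -0.75, 0 and +0.75 rad. Which part stands on which seat varies.
- die_ring: loose plain steel ring, 56 mm across, 20 mm bore, 18 mm high: the part to stamp. Standing on a seat; origin at the centre of its underside.
- shaft_collar: loose plain steel ring, 42 mm across, 15 mm high: smaller than the die ring, not to be stamped. On a seat; origin at the centre of its underside.
- hex_nut_big: loose dark hexagon part, 46 x 53 mm, 22 mm high, not to be stamped. On a seat; origin at the centre of its underside.
- vee_block: loose grey vee block, 44 x 48 x 34 mm, bystander on the table; origin at the centre of its underside
- steel_block: loose flat steel block, 62 x 62 x 20 mm, bystander; origin at the centre of its underside
Things that resemble listed ones, but are neither listed nor needed, are in the scene too. What is shaped like the die_ring but pink or yellow is not meant.

How it is judged:
By the outcome, as a careful person would: the job done as asked, in the order asked, and still so for the second after the job is handed in, with the robot touching nothing.
It also fails if it takes over 51 s, if anything falls off the work surface, if the arm or the gripper's body presses on something with over 40 N, if the wrist force passes 120 N, or if a joint passes its speed limit or range.

ROBOT

A 6-joint arm with a two-finger parallel gripper is mounted at the origin on a cart in front of the work surface, level with it; the furniture and walls round the work are solid. World frame = base frame: x ahead of the robot, y to its left, z up, the work surface at z = 0. Lengths are in mm, angles in rad, forces in N, time in s.
With the tool pointing down it reaches from about 275 to 1000 mm from the base axis. Payload 8.4 kg.
Tool frame: the origin (TCP) lies at the very end of the fingers, on their centre line; the grasp point (between the pads) lies 19 mm behind it (r.tcp_to_grasp is the distance from the TCP to the grasp point, in mm); z points along the fingers, y is the line along which they close (so a half turn about z gives the same grasp; the last joint's range is limited). The gripper opens to 85 mm and grips with 20 to 120 N. Pads are 22 mm wide; open, the fingers measure 114 mm over their backs; the gripper's body (76 mm by 85 mm) begins 54 mm behind the grasp point. The pads swing forward as they close: fully open they stand 13 mm farther back than shut.
Start: joints at [1.105, 0.353, 1.633, -0, 1.155, -0.002], TCP at [279.593, 558.977, 231.281] pointing down, gripper open.
Joint ranges: [-2.63, 2.63], [-0.92, 2.1], [0.06, 2.66], [-1.3, 4.44], [0, 2.69], [-3.02, 3.02]. Speed limits (rad/s): [2.22, 2.22, 2.79, 3.14, 3.14, 3.14].

INTERFACE

Orientations are given as [roll, pitch, yaw] about the fixed x, y, z axes, in that order (R = Rz(yaw) Ry(pitch) Rx(roll)).
In Python, from rig import r gives the robot as it stands. The module is installed in compiled form; this text tells all that it offers.
- The arm moves only by the tool play_rows, never from a script. Its argument "rows" is a list of rows, each an object with "dp": the shift along the tool's x, y, z in units of 40 mm (1.0 is 40 mm), a list of three; "turn": the turn, a rotation vector about the tool's x, y, z in units of 6 degrees (1.0 is 6 degrees), a list of three; "fingers": the closure, from 0 (fully open) to 1 (shut). In form: [{"dp": [tx, ty, tz], "turn": [wx, wy, wz], "fingers": fingers}, ...]. A call has 1 to 5 rows; each row shifts and turns the commanded pose from where the row before left it, along the tool's axes as they then stand; what a row does not reach is not made up. A row lasts 1/12 s, in which the tool goes at most 41.7 mm and 7.16 degrees, less where a joint would pass 70% of its speed; a pose out of reach is approached as far as the arm can. A call is refused whole if a number of a shift passes 1 or a number of a turn 1, either way. A call with a gripper value outside its range is refused whole. The fingers move at their own pace and stop on an object; "force" is the grip in N (left out, the last holds). Time passes only in rows, so rows that do not move let the fingers close. It gives the time, the measured TCP pose, the force, the opening and the grip force at its end, in the units of the state.
- r.sense(): the state, without advancing time (a new reading comes with each control period).
- r.grab_frame(name): name is "scene" or "top" or "wrist"; returns a dict with "pixels" (420x560x3 uint8, red, green, blue), "fx", "fy", "cx", "cy" (pixels), "pose" (4x4, takes a point from camera to world coordinates). Camera axes: x right, y down, z forward; pixel columns grow to the right and rows downward; lengths in mm; the calibration is good to about 2 mm. The wrist camera is an equidistant fisheye: a pixel r from the principal point sees the ray r / f radians off the axis. A picture is of the moment at which its call begins. There is no depth.
- r.sign_off(): hands the job in; it is judged then, once.
The state is a dict: "clock": time; "qpos": joint angles; "qvel": joint speeds; "joint_efforts": joint torques, N m; "eef_pos": TCP position; "tcp_rot": TCP orientation; "contact_force": force on the tool from outside, world axes, zero at the start; "wrist_torque": the same for the moment, N m; "opening": opening from 0.0 (shut) to 1.0 (fully open); "grasp_force": force on a finger pad.
Only numpy, scipy, OpenCV 4.12 (cv2) and the standard library are available. Lean on these libraries where they do the work, as an engineer would, in place of code of your own. Each camera call takes 0.05 s, during which the arm holds its last target. There are 200 camera calls.

## Working session

There is one attempt and no reset: what is moved stays moved. The work goes in short steps, Python scripts to look and compute and a tool call to move; the robot and the scene stay as the last step left them, time stands still between calls to the robot, and variables do not carry over. Pictures are saved under pics/ and viewed, at most 10 in all, crops included, and the job is handed in when it is done.

Besides the shell and the picture viewer there is one more tool, called after "Request:" as name(argument=value, ...), one argument or row to a line, values as JSON. play_rows: Moves the arm, as the interface text tells. Its arguments: {"type":"object","properties":{"rows":{"type":"array"},"force":{"type":"number"}},"required":["rows"]}

```bash
mkdir -p pics; python3 - <<'E'
from rig import r
import cv2,numpy as np
s=r.sense();print(s['clock'],s['eef_pos'],s['tcp_rot'],s['contact_force'],s['opening'])
for n in('scene','top'):
    f=r.grab_frame(n);cv2.imwrite(f'pics/{n}0.png',f['pixels'][:,:,::-1]);print(n,f['fx'],f['fy'],f['cx'],f['cy'],np.round(f['pose'],4).tolist())
E
```

```text
0.0 [279.36485316 558.52830743 230.52768717] [-3.14010778e+00 -1.02776866e-05  2.67780711e+00] [-0.62625421 -0.0054895  -0.67680481] 0.9996979106521052
scene 547.0061061757615 547.0061061757615 281.7703444365625 205.72704403717813 [[0.5128, -0.3903, 0.7647, -195.8765], [-0.8585, -0.2383, 0.4541, -496.5714], [0.005, -0.8893, -0.4573, 565.4352], [0.0, 0.0, 0.0, 1.0]]
top 533.8145724487947 533.8145724487947 285.95488402494726 210.84537198535136 [[-0.0206, -0.984, 0.1767, 354.4679], [-0.9993, 0.0256, 0.026, -36.4154], [-0.0301, -0.1761, -0.9839, 1302.1823], [0.0, 0.0, 0.0, 1.0]]
```

View pics/scene0.png

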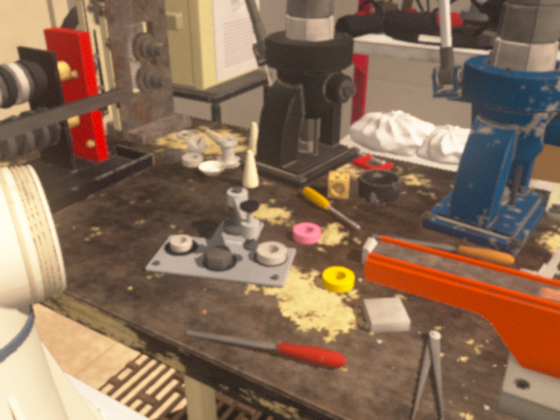

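View pics/top0.png

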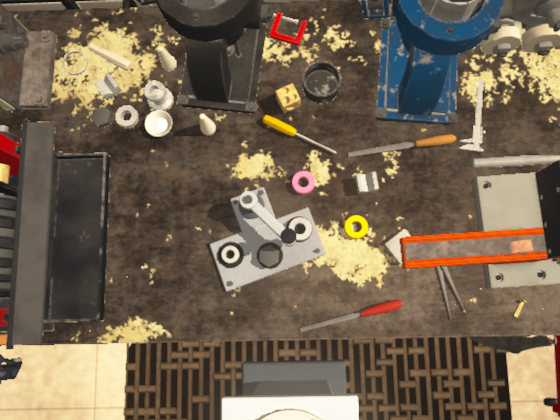

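The top view shows the stand with its pivot near (249,200) and the knob near (288,236). The seats are at (230,254) with a dark-bored ring, (268,256) with the nut and (300,228) with a light ring. I'll zoom in and project these to world positions.

```bash
cat > h.py <<'E'
import numpy as np
def ray(f,u,v,z):
    P=np.array(f['pose']);d=P[:3,:3]@[(u-f['cx'])/f['fx'],(v-f['cy'])/f['fy'],1]
    return P[:3,3]+d*(z-P[2,3])/d[2]
def proj(f,p):
    P=np.array(f['pose']);c=P[:3,:3].T@(np.array(p)-P[:3,3]);return c[:2]/c[2]*f['fx']+[f['cx'],f['cy']]
E
python3 - <<'E'
from rig import r
from h import *
import cv2
f=r.grab_frame('top');g=r.grab_frame('scene')
a=cv2.resize(f['pixels'][175:300,195:345],None,fx=4,fy=4,interpolation=2)
b=cv2.resize(g['pixels'][170:290,140:310],None,fx=4,fy=4,interpolation=2)
cv2.imwrite('pics/t1.png',a[:,:,::-1]);cv2.imwrite('pics/s1.png',b[:,:,::-1])
for n,u,v,z in[('pivot',249,200,100),('knob',288,236,132),('A',230,254,30),('N',268,256,34),('B',300,228,30)]:print(n,ray(f,u,v,z).round(1))
E
```

```text
pivot [598.   79.9 100. ]
knob [508.1  -8.9 132. ]
A [481.5 133.4  30. ]
N [474.2  42.1  34. ]
B [540.2 -35.8  30. ]
```

View pics/t1.png

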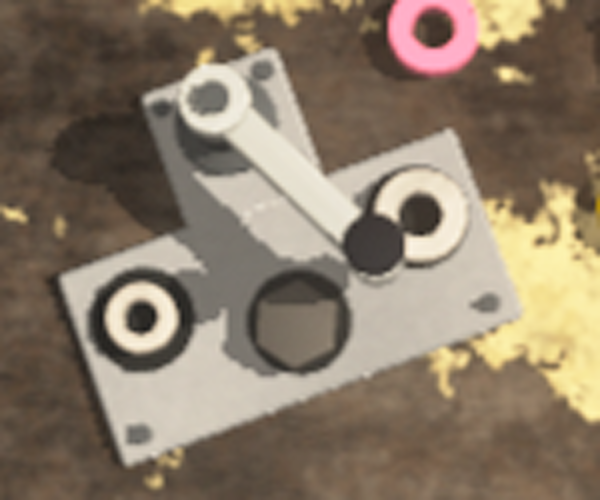

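View pics/s1.png

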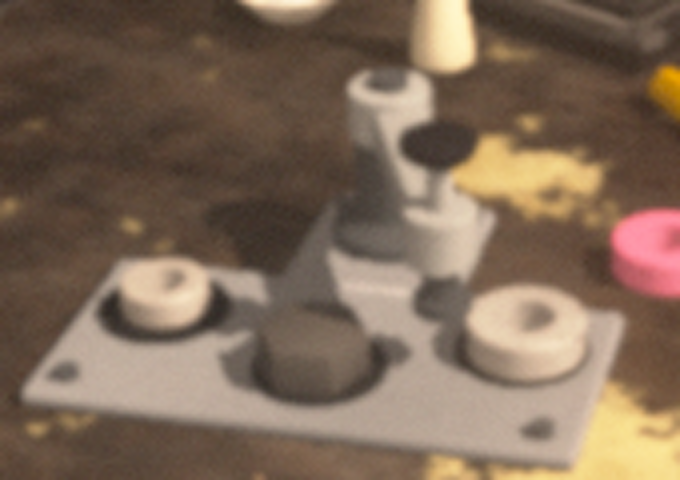

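```bash
cat > plan.py <<'E'
from rig import r
from h import *
f=r.grab_frame('top')
c=lambda x,y,z:ray(f,195+x/4,175+y/4,z)[:2]
piv=(c(208,98,101)+c(214,100,95))/2;B=c(417,214,30);A=c(143,317,27);N=c(299,320,12);K=c(374,244,132)
# refine: least-squares stand pose (2D Procrustes) from pivot + three parts' seats
m=130*np.array([[0,0]]+[[-np.cos(a),-np.sin(a)] for a in(-.75,0,.75)])/1
w=np.array([piv,A,N,B]);mc=m.mean(0);wc=w.mean(0)
z=((m-mc)*[1,1])@[1,1j];q=(w-wc)@[1,1j];yaw=np.angle(np.vdot(z,q))
R=np.array([[np.cos(yaw),-np.sin(yaw)],[np.sin(yaw),np.cos(yaw)]])
fit=(m-mc)@R.T+wc
print('yaw',yaw,'resid',(w-fit).round(1).tolist());P=fit[0]
an=lambda p:np.arctan2(*(p-P)[::-1])
print('P',P,'B',B,'seat',fit[3],'angB',an(B),'seat',yaw-np.pi+.75,'K',K,an(K),np.linalg.norm(K-P),np.linalg.norm(B-P))
s=r.sense();y=s['tcp_rot'][2];print(s['eef_pos'],s['tcp_rot'])
for t in (an(K),an(B)):
    d=np.array([np.cos(t),np.sin(t)]);n=np.array([-d[1],d[0]]);tgt=P+75*d-23*n
    D=tgt-s['eef_pos'][:2];print(t,tgt,'tool dx,dy',D@[np.cos(y),np.sin(y)],D@[np.sin(y),-np.cos(y)])
E
python3 plan.py
```

```text
yaw 0.34231951936343724 resid [[-0.8, 1.0], [0.6, -1.5], [1.2, 0.9], [-1.0, -0.4]]
P [599.87389168  81.91050928] B [539.02088163 -33.93357577] seat [540.01830676 -33.4901361 ] angB -2.0544792370289624 seat -2.0492731342263557 K [508.09061375  -9.98187072] -2.355600497152175 129.87832618065124 130.85465552771765
[279.5148531  558.77503667 230.95204747] [-3.14093990e+00  1.50077531e-05  2.67778915e+00]
-2.355600497152175 [530.59928021  45.09980153] tool dx,dy -454.35340144062013 -347.0859019357092
-2.0544792370289624 [544.63405569  26.20987625] tool dx,dy -475.3559728490211 -357.70174831022456
```

The die ring is on the +0.75 seat at about (539,-34), and the arm must turn about +0.30 rad. The tool's -x already lies along the final push direction. I'll raise first to clear the machine on the left, then cross over.

Request:
play_rows(
  rows=[
    {"dp":[0,0,-1],"turn":[0,0,0.15],"fingers":1},
    {"dp":[0,0,-1],"turn":[0,0,0],"fingers":1},
    {"dp":[0,0,-1],"turn":[0,0,0],"fingers":1},
    {"dp":[0,0,-1],"turn":[0,0,0],"fingers":1},
    {"dp":[-0.35,-0.3,-0.2],"turn":[0,0,0],"fingers":1},
  ],
)

```text
clock: 0.67
eef_pos: [286.6, 545.3, 406.4]
tcp_rot: [3.131, -0.001, 2.664]
contact_force: [0.1, -0.6, 0.5]
opening: 0.3
grasp_force: 0.0
```

Request:
play_rows(
  rows=[
    {"dp":[-0.7,-0.6,0],"turn":[0,0,0],"fingers":1},
    {"dp":[-0.7,-0.6,0],"turn":[0,0,0],"fingers":1},
    {"dp":[-0.7,-0.6,0],"turn":[0,0,0],"fingers":1},
    {"dp":[-0.7,-0.6,0],"turn":[0,0,0],"fingers":1},
    {"dp":[-0.7,-0.6,0],"turn":[0,0,0],"fingers":1},
  ],
)

```text
clock: 1.08
eef_pos: [355.5, 369.0, 399.1]
tcp_rot: [3.142, 0.0, 2.663]
contact_force: [1.0, -0.5, 0.6]
opening: 0.002
grasp_force: 0.0
```

Request:
play_rows(
  rows=[
    {"dp":[-0.7,-0.6,0],"turn":[0,0,0],"fingers":1},
    {"dp":[-0.7,-0.6,0],"turn":[0,0,0],"fingers":1},
    {"dp":[-0.7,-0.6,0],"turn":[0,0,0],"fingers":1},
    {"dp":[-0.7,-0.6,0],"turn":[0,0,0],"fingers":1},
    {"dp":[-0.7,-0.6,0],"turn":[0,0,0],"fingers":1},
  ],
)

```text
clock: 1.5
eef_pos: [424.3, 197.9, 399.3]
tcp_rot: [3.141, 0.0, 2.662]
contact_force: [0.1, 0.8, -0.2]
opening: -0.004
grasp_force: 0.0
```

Request:
play_rows(
  rows=[
    {"dp":[-0.75,-0.6,0],"turn":[0,0,0],"fingers":1},
    {"dp":[-0.75,-0.6,0],"turn":[0,0,0],"fingers":1},
    {"dp":[-0.7,-0.6,0.2],"turn":[0,0,0],"fingers":1},
    {"dp":[-0.7,-0.6,0.2],"turn":[0,0,0],"fingers":1},
    {"dp":[0,0,1],"turn":[0,0,0],"fingers":1},
  ],
)

```text
clock: 1.92
eef_pos: [487.5, 56.2, 347.7]
tcp_rot: [3.138, 0.01, 2.658]
contact_force: [0.3, 0.3, -0.0]
opening: 0.002
grasp_force: 0.0
```

Request:
play_rows(
  rows=[
    {"dp":[0,0,1],"turn":[0,0,0],"fingers":1},
    {"dp":[0,0,1],"turn":[0,0,0],"fingers":1},
    {"dp":[0,0,1],"turn":[0,0,0],"fingers":1},
    {"dp":[0,0,0.8],"turn":[0,0,0],"fingers":1},
    {"dp":[0,0,0],"turn":[0,0,0],"fingers":1},
  ],
)

```text
clock: 2.33
eef_pos: [478.5, 60.3, 185.6]
tcp_rot: [-3.136, -0.008, 2.662]
contact_force: [-1.6, -0.2, -0.8]
opening: 0.004
grasp_force: 0.0
```

```bash
cat > see.py <<'E'
import sys
from rig import r
from h import *
import cv2
out=[]
for n,b in(('top',(170,300,190,350)),('scene',(150,290,140,330))):
    f=r.grab_frame(n);a=f['pixels'][b[0]:b[1],b[2]:b[3]];out.append(cv2.resize(a,(395,int(395*a.shape[0]/a.shape[1]))))
h=min(x.shape[0] for x in out);cv2.imwrite(sys.argv[1],np.hstack([x[:h] for x in out])[:,:,::-1])
s=r.sense();e=s['eef_pos'];y=s['tcp_rot'][2];P=np.array([599.87,81.91]);D=e[:2]-P
print(s['clock'],e,s['tcp_rot'],s['contact_force'])
t=-2.051;print('radial',D@[np.cos(t),np.sin(t)],'normal',D@[-np.sin(t),np.cos(t)])
E
python3 see.py pics/v1.png
```

```text
2.4333 [482.33895002  60.94441185 191.24666647] [-3.14038157e+00 -1.73195782e-03  2.66206466e+00] [-0.34975169  0.52470356  0.71145286]
radial 72.88902105163666 normal -94.55312901028341
```

View pics/v1.png

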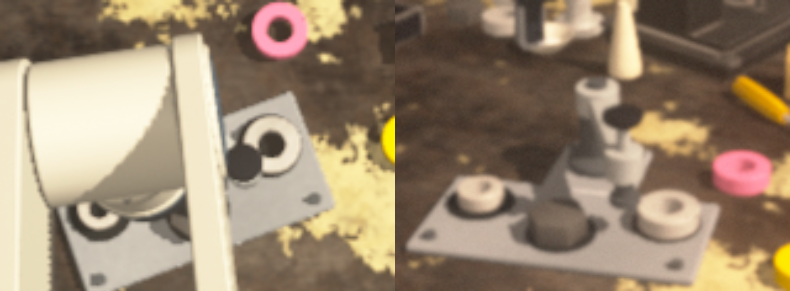

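The forearm hides part of the top view, but the knob (at 245,163 in the crop) and the die ring (272,145) stay visible. The finger is still above the scene crop, at z=191. Lowering to z≈76.

Request:
play_rows(
  rows=[
    {"dp":[0,0,0.9],"turn":[0,0,0],"fingers":1},
    {"dp":[0,0,0.9],"turn":[0,0,0],"fingers":1},
    {"dp":[0,0,0.7],"turn":[0,0,0],"fingers":1},
    {"dp":[0,0,0.38],"turn":[0,0,0],"fingers":1},
    {"dp":[0,0,0],"turn":[0,0,0],"fingers":1},
  ],
)

```text
clock: 2.85
eef_pos: [483.0, 61.1, 75.7]
tcp_rot: [-3.141, -0.001, 2.662]
contact_force: [-0.6, 0.0, -0.2]
opening: 0.002
grasp_force: 0.0
```

Request:
play_rows(
  rows=[
    {"dp":[-0.3,0,0],"turn":[0,0,0],"fingers":1},
    {"dp":[-0.3,0,0],"turn":[0,0,0],"fingers":1},
    {"dp":[-0.2,0,0],"turn":[0,0,0],"fingers":1},
    {"dp":[0,0,0],"turn":[0,0,0],"fingers":1},
  ],
)

```text
clock: 3.18
eef_pos: [515.2, 45.6, 78.2]
tcp_rot: [3.139, 0.005, 2.661]
contact_force: [0.5, 0.3, -0.3]
opening: -0.0
grasp_force: 0.0
```

```bash
python3 see.py pics/v2.png
```

```text
3.2833 [512.26813299  45.98839093  77.02360181] [3.14066182e+00 1.36405846e-03 2.66114928e+00] [0.51175685 0.11704923 0.14190463]
radial 72.32744868686633 normal -61.099830343784134
```

View pics/v2.png

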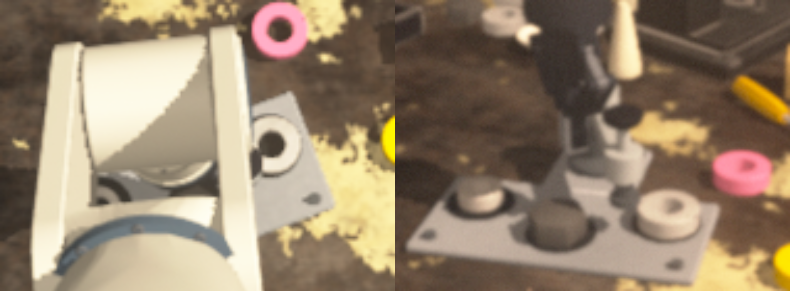

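The finger (scene crop 590,100) stands just beside the bar on the nut side, and the knob (622,115) hasn't moved. Now a gentle push.

Request:
play_rows(
  rows=[
    {"dp":[-0.1,0,0],"turn":[0,0,0],"fingers":1},
    {"dp":[-0.1,0,0],"turn":[0,0,0],"fingers":1},
    {"dp":[-0.1,0,0],"turn":[0,0,0],"fingers":1},
    {"dp":[-0.08,0,0],"turn":[0,0,0],"fingers":1},
    {"dp":[-0.07,0,0],"turn":[0,0,0],"fingers":1},
  ],
)

```text
clock: 3.7
eef_pos: [527.8, 38.1, 76.2]
tcp_rot: [3.141, 0.0, 2.662]
contact_force: [-1.4, 2.8, 2.5]
opening: 0.004
grasp_force: 0.0
```

Request:
play_rows(
  rows=[
    {"dp":[-0.07,0,0],"turn":[0,0,0],"fingers":1},
    {"dp":[-0.07,0,0],"turn":[0,0,0],"fingers":1},
    {"dp":[-0.07,0,0],"turn":[0,0,0],"fingers":1},
    {"dp":[-0.06,0,0],"turn":[0,0,0],"fingers":1},
    {"dp":[0,0,0],"turn":[0,0,0],"fingers":1},
  ],
)

```text
clock: 4.12
eef_pos: [536.4, 32.6, 75.8]
tcp_rot: [-3.141, -0.001, 2.662]
contact_force: [-2.6, 0.6, 2.1]
opening: -0.001
grasp_force: 1.4
```

```bash
cat >> see.py <<'E'
# knob as seen in the scene view (dark blob near the expected place) -> arm angle
f=r.grab_frame('scene');hsv=cv2.cvtColor(f['pixels'],cv2.COLOR_RGB2HSV)
for t in np.arange(-2.36,-1.95,.03):
    k=P+130*np.array([np.cos(t),np.sin(t)]);print(round(t,2),proj(f,[*k,132]).round(1),end=' ')
cv2.imwrite(sys.argv[1].replace('.png','z.png'),cv2.resize(f['pixels'][175:275,210:310],None,fx=6,fy=6,interpolation=2)[:,:,::-1])
E
python3 see.py pics/v3.png
```

```text
4.2167 [536.45350527  32.72972018  75.84375596] [-3.14102682e+00 -4.04366257e-04  2.66200400e+00] [-2.07729431  0.37241826  0.52976947]
radial 72.91390476980848 normal -33.52482986443188
-2.36 [247.8 202.8] -2.33 [250.  202.6] -2.3 [252.1 202.3] -2.27 [254.3 202. ] -2.24 [256.4 201.6] -2.21 [258.5 201.3] -2.18 [260.6 200.9] -2.15 [262.6 200.5] -2.12 [264.6 200. ] -2.09 [266.6 199.6] -2.06 [268.5 199.1] -2.03 [270.4 198.6] -2.0 [272.2 198.1] -1.97 [274.  197.5]
```

View pics/v3z.png

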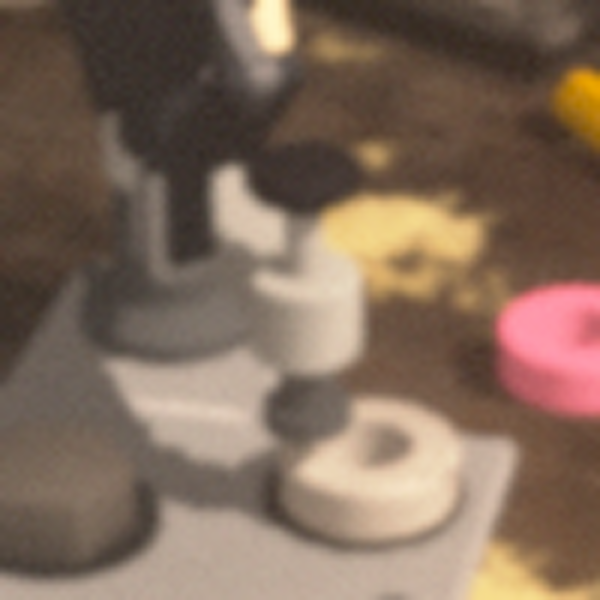

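The knob top is at crop (305,170), i.e. pixel 260.8, so the arm is near -2.18. The ring centre is near (371,446). About 10 mm remains.

Request:
play_rows(
  rows=[
    {"dp":[-0.06,0,0],"turn":[0,0,0],"fingers":1},
    {"dp":[-0.05,0,0],"turn":[0,0,0],"fingers":1},
    {"dp":[-0.05,0,0],"turn":[0,0,0],"fingers":1},
    {"dp":[-0.03,0,0],"turn":[0,0,0],"fingers":1},
    {"dp":[0,0,0],"turn":[0,0,0],"fingers":1},
  ],
)

```text
clock: 4.68
eef_pos: [542.5, 29.2, 75.6]
tcp_rot: [-3.14, -0.002, 2.662]
contact_force: [-4.9, -0.4, 0.6]
opening: -0.001
grasp_force: 1.7
```

```bash
python3 see.py pics/v4.png; python3 - <<'E'
from rig import r
from h import *
f=r.grab_frame('scene')
for p in([539,-33.9,30],[539,-33.9,12],[539.7,-33.5,132],[539.7,-33.5,42],[508.1,-10,132],[598.,81.,101]):
    print(p,((proj(f,p)-[210,175])*6+2.5).round(0))
E
```

```text
4.7833 [542.57452803  29.25990848  75.66152288] [-3.14046323e+00 -1.52318477e-03  2.66202366e+00] [-4.47047493  0.06705439  0.28071241]
radial 73.16361713724679 normal -26.493175960432854
-2.36 [247.8 202.8] -2.33 [250.  202.6] -2.3 [252.1 202.3] -2.27 [254.3 202. ] -2.24 [256.4 201.6] -2.21 [258.5 201.3] -2.18 [260.6 200.9] -2.15 [262.6 200.5] -2.12 [264.6 200. ] -2.09 [266.6 199.6] -2.06 [268.5 199.1] -2.03 [270.4 198.6] -2.0 [272.2 198.1] -1.97 [274.  197.5] [539, -33.9, 30] [359. 442.]
[539, -33.9, 12] [359. 491.]
[539.7, -33.5, 132] [357. 146.]
[539.7, -33.5, 42] [359. 408.]
[508.1, -10, 132] [231. 169.]
[598.0, 81.0, 101] [157.  82.]
```

View pics/v4z.png

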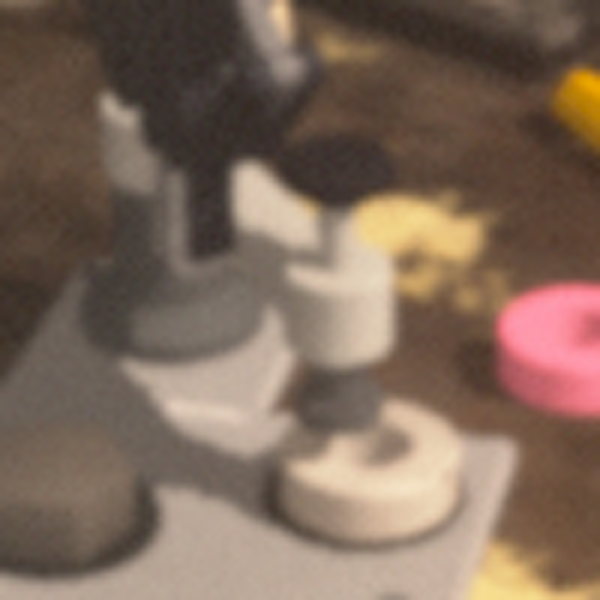

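The knob is at (339,168) and the foot at (341,395), while the ring centre is at 371. About 5 mm at the finger remains. I'll push 4 mm and then read the pixel profiles numerically.

Request:
play_rows(
  rows=[
    {"dp":[-0.04,0,0],"turn":[0,0,0],"fingers":1},
    {"dp":[-0.04,0,0],"turn":[0,0,0],"fingers":1},
    {"dp":[-0.03,0,0],"turn":[0,0,0],"fingers":1},
    {"dp":[0,0,0],"turn":[0,0,0],"fingers":1},
  ],
)

```text
clock: 5.22
eef_pos: [546.6, 27.2, 75.7]
tcp_rot: [-3.14, -0.001, 2.662]
contact_force: [-4.8, -1.0, 0.2]
opening: 0.003
grasp_force: 2.0
```

```bash
cat > prof.py <<'E'
from rig import r
from h import *
import cv2
p=np.mean([cv2.cvtColor(r.grab_frame('scene')['pixels'],cv2.COLOR_RGB2GRAY).astype(float) for _ in range(3)],0)
for n,a,b in(('knob',202,207),('boss',225,232),('foot',237,242),('ring',254,259)):print(n,p[a:b,246:296].mean(0).astype(int).tolist())
s=r.sense();D=s['eef_pos'][:2]-[599.87,81.91];t=-2.051
print(s['clock'],s['eef_pos'],s['contact_force'],'radial',D@[np.cos(t),np.sin(t)],'normal',D@[-np.sin(t),np.cos(t)])
E
python3 prof.py
```

```text
knob [49, 50, 51, 62, 99, 148, 179, 189, 184, 171, 154, 137, 126, 118, 105, 88, 74, 63, 58, 54, 52, 53, 54, 54, 54, 55, 57, 58, 59, 59, 62, 64, 65, 69, 73, 75, 76, 77, 76, 76, 73, 71, 70, 69, 69, 71, 71, 72, 71, 71]
boss [117, 116, 116, 115, 115, 118, 125, 139, 158, 165, 167, 168, 171, 166, 148, 127, 119, 121, 124, 129, 136, 144, 155, 164, 173, 181, 188, 195, 200, 203, 204, 195, 167, 129, 98, 87, 84, 83, 82, 85, 90, 94, 96, 96, 94, 98, 113, 140, 163, 175]
foot [181, 180, 180, 179, 178, 180, 181, 186, 190, 186, 165, 135, 111, 99, 96, 94, 87, 80, 76, 77, 79, 81, 82, 87, 91, 97, 102, 104, 105, 105, 103, 101, 99, 97, 95, 94, 94, 94, 93, 89, 83, 79, 75, 71, 70, 70, 74, 83, 94, 103]
ring [143, 131, 117, 106, 101, 101, 97, 85, 71, 67, 82, 104, 122, 134, 147, 156, 166, 172, 180, 186, 192, 196, 200, 203, 206, 209, 212, 214, 216, 217, 219, 220, 221, 221, 219, 220, 218, 213, 205, 190, 164, 159, 170, 177, 184, 189, 190, 176, 144, 112]
5.3667 [546.63381369  27.26633594  75.70879943] [-4.88423428 -0.68584931 -0.2623614 ] radial 73.05649144350936 normal -21.972041635593264
```

The boss midline is near column 269.7 and the ring midline near 271.5, so about 1.7 mm remains. I'll push that, back off, and check from above with nothing in the way.

Request:
play_rows(
  rows=[
    {"dp":[-0.025,0,0],"turn":[0,0,0],"fingers":1},
    {"dp":[-0.015,0,0],"turn":[0,0,0],"fingers":1},
    {"dp":[0,0,0],"turn":[0,0,0],"fingers":1},
    {"dp":[0.1,0,0],"turn":[0,0,0],"fingers":1},
    {"dp":[0.6,0,0],"turn":[0,0,0],"fingers":1},
  ],
)

```text
clock: 5.78
eef_pos: [528.1, 39.1, 76.9]
tcp_rot: [3.139, 0.006, 2.661]
contact_force: [0.2, 0.5, 0.3]
opening: -0.001
grasp_force: 0.0
```

Request:
play_rows(
  rows=[
    {"dp":[0.4,0,-0.4],"turn":[0,0,0],"fingers":1},
    {"dp":[0,0,-1],"turn":[0,0,0],"fingers":1},
    {"dp":[0,0,-1],"turn":[0,0,0],"fingers":1},
    {"dp":[0.8,0.3,-0.4],"turn":[0,0,0],"fingers":1},
    {"dp":[0.8,0.3,0],"turn":[0,0,0],"fingers":1},
  ],
)

```text
clock: 6.2
eef_pos: [468.1, 98.7, 192.9]
tcp_rot: [3.135, 0.009, 2.66]
contact_force: [-0.7, 0.5, 0.2]
opening: -0.002
grasp_force: 0.0
```

Request:
play_rows(
  rows=[
    {"dp":[0.8,0.3,0],"turn":[0,0,0],"fingers":1},
    {"dp":[0.8,0.3,0],"turn":[0,0,0],"fingers":1},
    {"dp":[0.8,0.3,0],"turn":[0,0,0],"fingers":1},
    {"dp":[0,0,0],"turn":[0,0,0],"fingers":1},
  ],
)

```text
clock: 6.53
eef_pos: [392.8, 177.2, 188.4]
tcp_rot: [3.14, -0.0, 2.665]
contact_force: [0.4, -0.7, 0.0]
opening: -0.002
grasp_force: 0.0
```

```bash
python3 - <<'E'
from rig import r
import cv2,numpy as np
o=[]
for n,(a,b,c,d) in(('top',(185,255,245,325)),('scene',(180,275,220,320))):
    im=np.mean([r.grab_frame(n)['pixels'].astype(float) for _ in range(3)],0).astype(np.uint8)
    o.append(cv2.resize(im[a:b,c:d],(400,400*(b-a)//(d-c)),interpolation=2))
h=min(x.shape[0] for x in o);cv2.imwrite('pics/w.png',np.hstack([x[:h] for x in o])[:,:,::-1])
E
python3 prof.py
```

```text
knob [184, 192, 195, 198, 200, 200, 200, 197, 192, 182, 169, 152, 140, 135, 132, 124, 108, 89, 74, 65, 61, 59, 59, 59, 60, 60, 60, 61, 62, 63, 65, 65, 67, 68, 71, 75, 77, 79, 78, 77, 75, 72, 72, 71, 71, 73, 72, 74, 71, 72]
boss [118, 118, 117, 116, 117, 118, 126, 140, 158, 165, 167, 168, 173, 175, 164, 140, 122, 118, 121, 124, 130, 136, 144, 153, 163, 172, 180, 187, 194, 200, 202, 204, 198, 177, 138, 102, 87, 83, 84, 86, 91, 95, 97, 96, 94, 98, 112, 141, 162, 174]
foot [180, 180, 179, 179, 179, 179, 181, 186, 190, 184, 165, 136, 111, 100, 97, 96, 94, 87, 79, 75, 77, 79, 81, 84, 89, 94, 100, 102, 104, 104, 105, 104, 99, 96, 95, 94, 95, 94, 93, 90, 84, 79, 76, 72, 70, 70, 74, 83, 94, 103]
ring [154, 145, 124, 109, 102, 100, 97, 85, 72, 67, 83, 104, 121, 134, 146, 157, 164, 172, 179, 185, 190, 195, 199, 203, 206, 209, 211, 214, 216, 216, 218, 220, 221, 220, 218, 219, 218, 213, 205, 190, 164, 157, 170, 177, 182, 187, 189, 175, 145, 112]
6.9833 [396.1131861  173.50940825 188.00310519] [ 0.74647935 -0.45808307 -0.92108574] radial 12.887868450395652 normal -223.0273383442029
```

View pics/w.png

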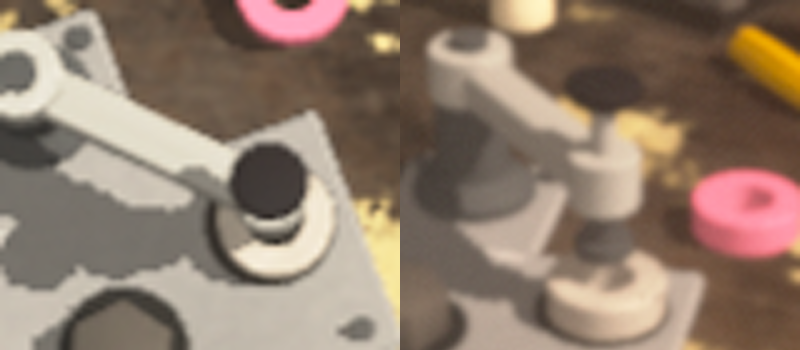

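The top crop shows the knob centred at (269,181), i.e. pixel (298.4,220.8), over the ring. In the scene crop the foot (605,240) is over the ring centre (607,290). Computing the residual.

```bash
python3 - <<'E'
from rig import r
from h import *
import cv2
fs=[r.grab_frame('top') for _ in range(4)];f=fs[0]
im=np.mean([cv2.cvtColor(x['pixels'],cv2.COLOR_RGB2GRAY).astype(float) for x in fs],0)[200:245,280:325]
k=(im<75).astype(np.uint8);n,l,st,ce=cv2.connectedComponentsWithStats(k)
for i in range(1,n):
    if st[i,4]>20: print('dark',st[i],ce[i]+[280,200])
b=cv2.morphologyEx((im>185).astype(np.uint8),cv2.MORPH_OPEN,np.ones((2,2)));ys,xs=np.nonzero(b[15:45]);
print('bright cols/rows',xs.min()+280,xs.max()+280,ys.max()+215)
P=np.array([599.87,81.91])
for nm,u,v,z in(('knob',298.4,220.8,132),('ring',299.25,228.5,30)):
    q=ray(f,u,v,z)[:2];print(nm,q,np.arctan2(*(q-P)[::-1]),np.hypot(*(q-P)))
E
```

```text
dark [32  0 13  4 42] [317.80952381 201.19047619]
dark [35  4 10 11 47] [320.70212766 209.06382979]
dark [ 11  14  15  15 168] [298.23809524 220.97619048]
dark [ 6 25 15 17 38] [289.89473684 234.44736842]
bright cols/rows 280 324 244
knob [541.52086881 -32.67900958] -2.041779642888864 128.5895105637897
ring [539.02088163 -33.93357577] -2.0544547176469217 130.8523949069402
```

The top view puts the arm at about -2.043 against the ring's -2.052, and the scene view errs slightly the other way. So it stands within about 1 mm of centre. Now I'll go above the knob at z≈188.

Request:
play_rows(
  rows=[
    {"dp":[-0.7,-0.365,0],"turn":[0,0,0],"fingers":1},
    {"dp":[-0.7,-0.365,0],"turn":[0,0,0],"fingers":1},
    {"dp":[-0.7,-0.365,0],"turn":[0,0,0],"fingers":1},
    {"dp":[-0.7,-0.365,0],"turn":[0,0,0],"fingers":1},
    {"dp":[-0.7,-0.365,0],"turn":[0,0,0],"fingers":1},
  ],
)

```text
clock: 7.6
eef_pos: [486.8, 43.3, 188.1]
tcp_rot: [3.141, 0.0, 2.662]
contact_force: [-0.2, 0.6, -0.7]
opening: -0.0
grasp_force: 0.0
```

Request:
play_rows(
  rows=[
    {"dp":[-0.7,-0.365,0],"turn":[0,0,0],"fingers":1},
    {"dp":[-0.7,-0.365,0],"turn":[0,0,0],"fingers":1},
    {"dp":[-0.7,-0.365,0],"turn":[0,0,0],"fingers":1},
    {"dp":[0,0,0],"turn":[0,0,0],"fingers":1},
    {"dp":[0,0,0],"turn":[0,0,0],"fingers":1},
  ],
)

```text
clock: 8.02
eef_pos: [540.8, -34.2, 187.7]
tcp_rot: [-3.141, -0.0, 2.66]
contact_force: [-0.6, -0.7, 0.2]
opening: -0.0
grasp_force: 0.0
```

Request:
play_rows(
  rows=[
    {"dp":[0,0,0.5],"turn":[0,0,0],"fingers":1},
    {"dp":[0,0,0.4],"turn":[0,0,0],"fingers":1},
    {"dp":[0,0,0.2],"turn":[0,0,0],"fingers":1},
    {"dp":[0,0,0.1],"turn":[0,0,0],"fingers":1},
    {"dp":[0,0,0],"turn":[0,0,0],"fingers":1},
  ],
)

```text
clock: 8.43
eef_pos: [539.5, -32.2, 139.4]
tcp_rot: [-3.141, -0.002, 2.663]
contact_force: [0.5, 0.1, 0.6]
opening: 0.002
grasp_force: 0.0
```

Request:
play_rows(
  rows=[
    {"dp":[0,0,0.1],"turn":[0,0,0],"fingers":1},
    {"dp":[0,0,0.1],"turn":[0,0,0],"fingers":1},
    {"dp":[0,0,0.05],"turn":[0,0,0],"fingers":1},
    {"dp":[0,0,0],"turn":[0,0,0],"fingers":1},
    {"dp":[0,0,0],"turn":[0,0,0],"fingers":1},
  ],
)

```text
clock: 8.85
eef_pos: [540.8, -32.7, 130.5]
tcp_rot: [3.141, 0.001, 2.662]
contact_force: [0.6, 1.4, 3.6]
opening: -0.001
grasp_force: 1.3
```

Request:
play_rows(
  rows=[
    {"dp":[0,0,0.06],"turn":[0,0,0],"fingers":1},
    {"dp":[0,0,0.06],"turn":[0,0,0],"fingers":1},
    {"dp":[0,0,0.06],"turn":[0,0,0],"fingers":1},
    {"dp":[0,0,0],"turn":[0,0,0],"fingers":1},
    {"dp":[0,0,0],"turn":[0,0,0],"fingers":1},
  ],
)

```text
clock: 9.27
eef_pos: [540.8, -32.8, 123.0]
tcp_rot: [3.141, 0.001, 2.662]
contact_force: [1.2, 2.3, 4.5]
opening: -0.0
grasp_force: 2.2
```

The force follows the spring, and the sideways part is purely radial, so it puts no torque on the arm. Continuing to contact.

Request:
play_rows(
  rows=[
    {"dp":[0,0,0.05],"turn":[0,0,0],"fingers":1},
    {"dp":[0,0,0.05],"turn":[0,0,0],"fingers":1},
    {"dp":[0,0,0.04],"turn":[0,0,0],"fingers":1},
    {"dp":[0,0,0],"turn":[0,0,0],"fingers":1},
    {"dp":[0,0,0],"turn":[0,0,0],"fingers":1},
  ],
)

```text
clock: 9.68
eef_pos: [540.9, -32.8, 117.9]
tcp_rot: [3.141, 0.001, 2.662]
contact_force: [-0.1, 3.0, 10.4]
opening: 0.001
grasp_force: 4.9
```

Request:
play_rows(
  rows=[
    {"dp":[0,0,0.04],"turn":[0,0,0],"fingers":1},
    {"dp":[0,0,0],"turn":[0,0,0],"fingers":1},
    {"dp":[0,0,0],"turn":[0,0,0],"fingers":1},
  ],
)

```text
clock: 9.93
eef_pos: [540.9, -32.8, 116.5]
tcp_rot: [3.141, 0.001, 2.662]
contact_force: [-1.0, 3.0, 11.6]
opening: 0.001
grasp_force: 5.7
```

At 11.6 N and about 15 mm of travel, the foot has met the ring. Releasing straight up.

Request:
play_rows(
  rows=[
    {"dp":[0,0,-0.1],"turn":[0,0,0],"fingers":1},
    {"dp":[0,0,-0.15],"turn":[0,0,0],"fingers":1},
    {"dp":[0,0,-0.2],"turn":[0,0,0],"fingers":1},
    {"dp":[0,0,-0.5],"turn":[0,0,0],"fingers":1},
    {"dp":[0,0,-1],"turn":[0,0,0],"fingers":1},
  ],
)

```text
clock: 10.35
eef_pos: [536.6, -33.0, 190.5]
tcp_rot: [-3.137, -0.008, 2.662]
contact_force: [0.8, -0.7, -0.9]
opening: 0.001
grasp_force: 0.0
```

Request:
play_rows(
  rows=[
    {"dp":[0.7,0.35,-0.3],"turn":[0,0,0],"fingers":1},
    {"dp":[0.7,0.35,0],"turn":[0,0,0],"fingers":1},
    {"dp":[0.7,0.35,0],"turn":[0,0,0],"fingers":1},
    {"dp":[0.7,0.35,0],"turn":[0,0,0],"fingers":1},
    {"dp":[0.7,0.35,0],"turn":[0,0,0],"fingers":1},
  ],
)

```text
clock: 10.77
eef_pos: [446.6, 94.1, 205.5]
tcp_rot: [-3.14, -0.001, 2.662]
contact_force: [-0.0, 0.7, 0.7]
opening: 0.002
grasp_force: 0.0
```

Request:
play_rows(
  rows=[
    {"dp":[0.7,0.35,0],"turn":[0,0,0],"fingers":1},
    {"dp":[0.7,0.35,0],"turn":[0,0,0],"fingers":1},
    {"dp":[0,0,0],"turn":[0,0,0],"fingers":1},
    {"dp":[0,0,0],"turn":[0,0,0],"fingers":1},
  ],
)

```text
clock: 11.1
eef_pos: [410.3, 144.9, 205.5]
tcp_rot: [-3.14, -0.001, 2.665]
contact_force: [0.5, -0.0, 0.2]
opening: -0.003
grasp_force: 0.0
```

```bash
python3 - <<'E'
from rig import r
from h import *
import cv2
f=r.grab_frame('top');im=cv2.cvtColor(f['pixels'],cv2.COLOR_RGB2GRAY)[200:245,280:325]
n,l,st,ce=cv2.connectedComponentsWithStats((im<75).astype(np.uint8))
for i in range(1,n):
    if st[i,4]>100: print('knob',st[i],ce[i]+[280,200])
E
python3 prof.py
```

```text
knob [ 11  14  15  15 168] [298.23809524 220.97619048]
knob [185, 191, 197, 200, 201, 201, 201, 198, 192, 183, 170, 153, 140, 135, 133, 125, 108, 88, 74, 67, 62, 59, 59, 59, 60, 60, 61, 61, 62, 64, 65, 66, 67, 69, 71, 76, 77, 79, 79, 78, 75, 72, 73, 72, 71, 73, 74, 73, 73, 73]
boss [118, 117, 118, 117, 117, 120, 126, 140, 158, 166, 167, 169, 174, 175, 164, 141, 122, 118, 121, 125, 130, 136, 145, 155, 164, 173, 181, 187, 194, 200, 203, 204, 198, 177, 138, 102, 87, 84, 84, 86, 91, 95, 98, 97, 95, 99, 113, 140, 163, 175]
foot [180, 180, 180, 180, 180, 180, 182, 187, 191, 185, 165, 135, 112, 100, 97, 97, 94, 87, 80, 77, 78, 79, 81, 84, 89, 95, 100, 103, 104, 106, 105, 104, 100, 97, 94, 95, 94, 94, 93, 90, 84, 79, 76, 72, 69, 71, 75, 84, 94, 104]
ring [155, 144, 125, 108, 103, 100, 97, 85, 72, 68, 82, 105, 122, 135, 147, 156, 165, 173, 180, 187, 192, 196, 199, 203, 206, 209, 212, 215, 216, 217, 219, 220, 221, 220, 219, 219, 218, 213, 206, 190, 164, 158, 171, 178, 182, 187, 190, 176, 145, 113]
11.3 [412.05781354 143.68283962 205.59652548] [-0.00858456 -0.35190474  0.35025967] radial 31.97530031434033 normal -195.10735831240098
```

The knob, boss and ring read the same as before the press, and the plunger is back up. Handing in.

```bash
python3 -c "
from rig import r
print(r.sign_off())"
```

```text
the job is handed in; nothing more can be done
None
```

I pushed the arm over the die ring to within about 1 mm by camera and pressed the plunger until its foot met the ring (about 15 mm, 11.6 N). It sprang back up, the arm and ring had not moved, the other parts were never touched, and the job was handed in at about 11.3 s.

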